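Free the stuck lid of a storage jar

TASK

The lid of the white jar is stuck: break it loose with a short hard anticlockwise twist (pushing sideways on one end of its handle bar gives the leverage), then go on spinning it anticlockwise, about a third of a turn in all, until it is free to come off. Lift it off and set it down upright and wholly on the chopping block, lowering it all the way before letting go. Leave the garlic, honey jar, tumbler and salt shaker where they are.

Things in the scene. Friction and masses are not known exactly. Their poses are not given: they have to be found in the camera images.
- jar: White ceramic jar clamped in a round pale wooden holder (180 mm across, 14 mm high) fixed to the worktop. Origin: centre of the holder's underside, on the jar's upright axis; z up. Body 89 mm across, neck 69 mm across. On the holder's own +y side (63 to 93 mm off the axis, up to 99 mm high) a wooden post shrouds a stiff catch. The lid starts with its bar along this body's x axis.
- catch (a joint): Angle (rad) of the stiff black catch hidden in the holder's shroud; 0 at the start, 0.3 to 0.7 once the lid's nub has shoved it aside, where it stays. Until then (the first 15 to 20 degrees) turning the lid takes 0.5 to 1.1 N m, about 10 to 20 N sideways near an end of the bar and far more near the axis; after that the lid turns easily.
- jar_mouth (a point): Centre of the jar's mouth, on its axis, 105 mm above the worktop; the lid's disc rests on it. Bayonet lugs hold the lid down until it has turned 95 degrees anticlockwise (seen from above) from its start; it lifts straight off between 95 degrees and a firm stop at 155 degrees (best near 125). It cannot turn clockwise.
- lid_grip (a point): Centre of the lid's black handle bar, half-way up, on the lid's axis. Bar 124 mm long, 14 wide, 32 high, upright across a steel disc 98 mm across; each end overhangs the disc by 13 mm. This point is 16 mm above the disc's upper face, 16 mm below the bar's top, 46 mm above the skirt's lower edge, on which the lid stands when set down. x runs along the bar, y across it, z up.
- lid_end (a point): Point inside the handle bar, 55 mm from lid_grip along the bar's x axis, near one end (7 mm short of it); at the start it lies on the jar's +x side.
- chopping_block: Thick loose wooden chopping block on the worktop, 300 x 440 x 40 mm (x, y, z). Origin: centre of its underside; its top is at z = 40 mm. Garlic lies near its far right corner, the salt shaker stands at its right side.
- garlic: Bulb of garlic, 56 mm, on the chopping block. Origin at its underside. Leave alone.
- honey_jar: Closed honey jar, 66 x 72 x 102 mm, behind the work. Origin at its underside. Leave alone.
- tumbler: Clear glass tumbler, 79 mm across, 90 mm high. Origin at its underside. Leave alone.
- salt_shaker: Salt shaker, 44 mm across, 90 mm high, on the chopping block. Origin at its underside. Leave alone.
- lid: The loose lid itself, about 0.25 kg: disc 6 mm thick, skirt 98 mm across reaching 24 mm below the disc, a small nub on the skirt. Origin: centre of the skirt's lower edge, 46 mm below lid_grip; axes as lid_grip.
Mind the look-alikes: they are no part of the job. What is shaped like the jar but red or yellow is not meant.

How it is judged:
By the outcome, as a careful person would: the job done as asked, in the order asked, and still so for the second after the job is handed in, with the robot touching nothing.
It also fails if it takes over 59 s, if anything falls off the work surface, if the arm or the gripper's body presses on something with over 40 N, if the wrist force passes 120 N, or if a joint passes its speed limit or range.

ROBOT

A 7-joint arm with a two-finger parallel gripper is mounted at the origin on a cart in front of the work surface, level with it; the furniture and walls round the work are solid. World frame = base frame: x ahead of the robot, y to its left, z up, the work surface at z = 0. Lengths are in mm, angles in rad, forces in N, time in s.
With the tool pointing down it reaches from about 400 to 900 mm from the base axis. Payload 5.6 kg.
Tool frame: the origin (TCP) lies midway between the tips of the shut fingers; the grasp point (between the pads) lies 19 mm behind it; z points along the fingers, y is the line along which they close (so a half turn about z gives the same grasp; the last joint's range is limited). The gripper opens to 92 mm and grips with 3 to 60 N. Pads are 20 mm wide; open, the fingers measure 128 mm over their backs; the gripper's body (75 mm by 189 mm) begins 69 mm behind the grasp point.
Start: joints at [-1.323, 0.468, -0.012, 1.603, 0.006, 1.071, -0.056], TCP at [186.409, 622.704, 214.592] pointing down, gripper open.
Joint ranges: [-2.53, 2.53], [-0.31, 2.02], [-1.57, 1.55], [0.28, 2.44], [-1.29, 4.43], [0.15, 1.84], [-2.92, 2.92]. Speed limits (rad/s): [2.57, 2.57, 3.14, 3.14, 3.14, 3.14, 3.14].

INTERFACE

Orientations are given as a rotation vector (axis times angle).
In Python, from cell import robot, grip, kin, viewer gives the robot as it stands. Calls block until the motion is done:
- robot.movep(position, orientation): joint-space move of the TCP to a pose.
- robot.servo_line(position, feed=150, rotation=None): straight line of the TCP; rotation=None keeps the orientation; feed is the mean speed in mm/s.
- robot.goto_joints(angles): joint-space move.
- grip(opening, newtons=None): opening from 0.0 (shut) to 1.0 (fully open); newtons is the grip in N (None keeps the last); returns when the fingers have stopped.
- robot.hold(seconds).
- kin.ik(position, orientation): joint angles nearest the present ones, or None.
- robot.observe(): the state.
- viewer.read_camera(name): name is "side" or "top"; returns the picture (420x560x3 uint8, red, green, blue); there is no depth.
- viewer.camera_info(name): a dict with "camera_matrix" (3x3 intrinsics, pixels), "R" (3x3) and "t" (3): a world point X has camera coordinates R X + t. Camera axes: x right, y down, z forward; pixel columns grow to the right and rows downward; lengths in mm; the calibration is good to about 2 mm. A picture is of the moment at which its call begins. camera_info takes no time and is no camera call.
A pose or a line that the arm cannot do raises robot.IKError and nothing moves.
- robot.job_done(): hands the job in; it is judged then, once.
Trained networks look in the newest picture that a camera, given by its name, has taken for a name from the list of things; names that differ only in an ending like _2 or _b are one class to them, and where a whole thing is asked for, a point or a joint stands for the part that bears it (a point fixed in the world has none). Each returns a list of dicts, best first, with "confidence" (0 to 1); they miss things now and then, are a little off and sometimes report something else, mostly with a low value. They report only what shows in the picture. A call takes as long as a camera call. They do not tell look-alikes from the thing itself.
- viewer.silhouettes(name, camera): "mask" (420x560 bool, what is visible of it).
- viewer.pinpoint(name, camera): "at" ([x, y, z] in mm, in the coordinates of the camera as it stood for that picture, good to about 4 mm: a listed point, or the origin of a listed thing).
The state is a dict: "t": time; "joints": joint angles; "joint_velocities": joint speeds; "joint_torque": joint torques, N m; "tcp_pos": TCP position; "tcp_rot": TCP orientation; "contact_force": force on the tool from outside, world axes, zero at the start; "wrist_torque": the same for the moment, N m; "grip_width": opening from 0.0 (shut) to 1.0 (fully open); "grip_force": force on a finger pad.
Only numpy, scipy, OpenCV 4.12 (cv2) and the standard library are available. Lean on these libraries where they do the work, as an engineer would, in place of code of your own. Each camera call takes 0.05 s, during which the arm holds its last target. There are 200 camera calls.

## Working session

There is one attempt and no reset: what is moved stays moved. The work goes in short steps, each a Python script; the robot and the scene stay as the last script left them, time stands still between calls to the robot, and variables do not carry over. Pictures are saved under pics/ and viewed, at most 10 in all, crops included, and the job is handed in when it is done.

```bash
mkdir -p pics; ls
cat > h.py <<'E'
import numpy as np, cv2
from scipy.spatial.transform import Rotation as R
from cell import robot, grip, kin, viewer
def world(p,cam):
    i=viewer.camera_info(cam); return np.array(i["R"]).T@(np.array(p)-np.array(i["t"]))
def pix(X,cam):
    i=viewer.camera_info(cam); c=np.array(i["R"])@np.array(X)+np.array(i["t"]); q=np.array(i["camera_matrix"])@c; return (q[:2]/q[2]).round(0)
def pp(n,cam,k=4):
    for d in viewer.pinpoint(n,cam)[:k]:
        w=world(d["at"],cam); print(cam,n,round(d["confidence"],2),w.round(0),pix(w,cam))
def save(cam,name):
    im=viewer.read_camera(cam); cv2.imwrite(f"pics/{name}.png",im[:,:,::-1]); return im
E
python3 - <<'E'
from h import *
a=save("side","s0");b=save("top","t0")
cv2.imwrite("pics/both0.png",cv2.resize(np.hstack([a,b])[:,:,::-1],(800,300),interpolation=cv2.INTER_AREA))
for c in("side","top"):
    for n in("jar","jar_mouth","lid_grip","lid_end","chopping_block","garlic","honey_jar","tumbler","salt_shaker"): pp(n,c)
s=robot.observe(); print(s["t"],s["tcp_pos"],s["tcp_rot"],s["grip_width"])
E
```

```text
pics
side jar 0.96 [535.  90.   1.] [262. 223.]
side jar 0.66 [666. 528.   3.] [147. 260.]
side jar_mouth 0.95 [670. 526. 102.] [143. 240.]
side jar_mouth 0.81 [543.  93. 103.] [260. 202.]
side jar_mouth 0.53 [ 254. -369.  107.] [396. 186.]
side lid_grip 0.84 [538.  92. 128.] [261. 198.]
side lid_end 0.68 [578.  50. 125.] [262. 189.]
side chopping_block 0.77 [ 566. -341.    5.] [331. 173.]
side chopping_block 0.38 [539.  88. 129.] [261. 197.]
side garlic 0.57 [ 681. -452.   40.] [329. 146.]
side garlic 0.37 [542.  94. 107.] [260. 202.]
side tumbler 0.47 [ 558. -434.   40.] [347. 160.]
side salt_shaker 0.47 [ 555. -433.   39.] [347. 160.]
top jar 0.97 [542.  86.   3.] [270. 221.]
top jar 0.93 [ 251. -372.    1.] [360. 340.]
top jar 0.62 [535.  95. 108.] [266. 203.]
top jar 0.6 [670. 529.  -2.] [188. 162.]
top jar_mouth 0.94 [ 253. -373.  104.] [365. 325.]
top jar_mouth 0.69 [535.  96. 108.] [266. 203.]
top jar_mouth 0.65 [668. 524. 108.] [184. 143.]
top lid_grip 0.8 [538.  88. 126.] [268. 200.]
top lid_grip 0.37 [ 564. -338.    3.] [382. 258.]
top lid_end 0.77 [577.  53. 133.] [282. 194.]
top lid_end 0.2 [539.  89.   2.] [269. 221.]
top chopping_block 0.84 [ 563. -338.    3.] [382. 259.]
top garlic 0.7 [ 681. -453.   41.] [427. 239.]
top honey_jar 0.71 [743. -44.   5.] [324. 194.]
top tumbler 0.88 [741.  91.   1.] [292. 184.]
top salt_shaker 0.74 [ 555. -439.   39.] [412. 266.]
1.0 [186.38348949 622.70864829 214.60947926] [4.55160013e-01 3.10840101e+00 7.31487792e-05] 1.000804207773839
```

View pics/s0.png

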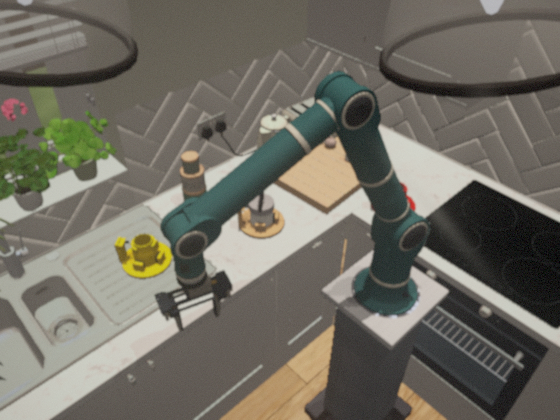

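View pics/t0.png

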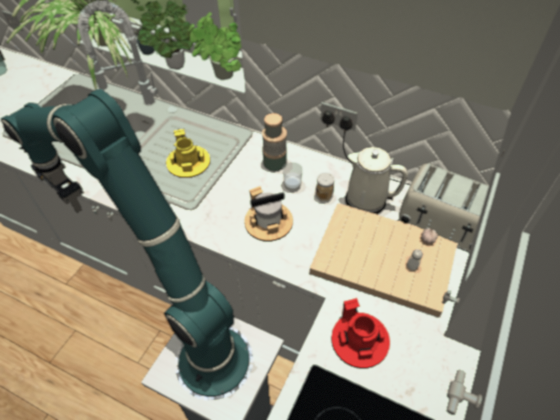

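Three jar-shaped things in the top picture: yellow (188,160), white/grey with the black bar on it (268,212) and red (361,335). The white one fits, since it is the only one that is not red or yellow and it carries the lid. In the side picture it is at (261,205). I'll confirm with one enlarged crop and check the IK for both yaws.

Run:
```python
from h import *
b=cv2.imread("pics/t0.png"); cv2.imwrite("pics/crop.png",cv2.resize(b[160:260,210:350],None,fx=5,fy=5,interpolation=cv2.INTER_CUBIC))
for n in [(539,90,127),(577.5,51.5,127),(500,129,127),(594,145,99)]: print(n,pix(n,"top"))
def rot(psi): # tool z down, tool y axis at world angle psi
    y=np.array([np.cos(psi),np.sin(psi),0]); z=np.array([0,0,-1.]); x=np.cross(y,z); return R.from_matrix(np.c_[x,y,z]).as_rotvec()
A=np.array([539,90]); np.set_printoptions(precision=2,suppress=True)
for end in (0,180):
  for fl in (0,180):
    for a in (-45,80):
      u=np.radians(a+end); p=A+52*np.array([np.cos(u),np.sin(u)])
      print(end,fl,a,kin.ik([*p,117],rot(np.radians(a+90+fl))))
```

```text
(539, 90, 127) [268. 199.]
(577.5, 51.5, 127) [282. 195.]
(500, 129, 127) [252. 203.]
(594, 145, 99) [261. 189.]
0 0 -45 [-0.48  0.49  0.43  1.88 -0.27  0.83  0.87]
0 0 80 [-0.24  0.45 -0.09  1.89  0.06  0.81  2.61]
0 180 -45 [-1.02  0.92  1.34  1.91 -0.99  1.19 -1.66]
0 180 80 [-0.73  0.48  0.53  1.92 -0.33  0.82 -0.19]
180 0 -45 [-0.62  0.39  0.38  2.03 -0.2   0.76  0.66]
180 0 80 [-0.17  0.4   0.04  1.98 -0.02  0.77  2.85]
180 180 -45 [-1.25  0.82  1.35  2.06 -0.93  1.09 -1.8 ]
180 180 80 [-0.6   0.44  0.58  2.   -0.33  0.79 -0.01]
```

View pics/crop.png

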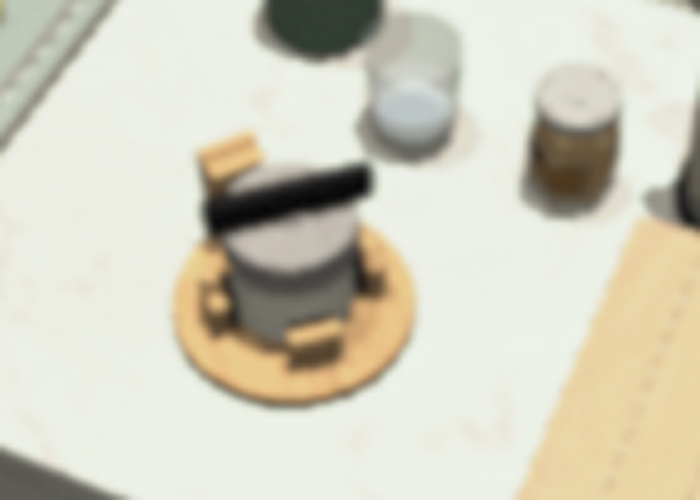

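The crop confirms the white jar: the black bar runs from (252,203) to (284,196) in the top picture and the post is at (256,190). I'll back-project these to get the bar angle, then move to a hover.

```bash
cat >> h.py <<'E'
np.set_printoptions(precision=2,suppress=True)
def back(px,z,cam):
    i=viewer.camera_info(cam); Rm=np.array(i["R"]); d=Rm.T@np.linalg.inv(i["camera_matrix"])@[*px,1]; c=-Rm.T@np.array(i["t"]); return (c+d*(z-c[2])/d[2])[:2]
def rot(deg): # tool z down, tool y axis at world angle
    p=np.radians(deg); y=np.array([np.cos(p),np.sin(p),0]); z=np.array([0,0,-1.]); return R.from_matrix(np.c_[np.cross(y,z),y,z]).as_rotvec()
def pol(A,r,deg): return np.array(A)+r*np.array([np.cos(np.radians(deg)),np.sin(np.radians(deg))])
def st():
    s=robot.observe(); print("t",round(s["t"],2),"tcp",np.round(s["tcp_pos"],1),"F",np.round(s["contact_force"],1),"w",round(s["grip_width"],3),"gf",np.round(s["grip_force"],1),"q",np.round(s["joints"],2)); return s
E
python3 - <<'E'
from h import *
print(back((252.4,203),127,"top"),back((283.6,196.4),127,"top"),back((255.8,190),99,"top"))
robot.movep([539,90,230],rot(-45+90)); st()
for end in(0,180):
  for fl in(0,180):
    for a in(-45,80): print(end,fl,a,kin.ik([*pol((539,90),50,a+end),117],rot(a+90+fl)))
a=save("side","s1");b=save("top","t1")
for c in("side","top"):
    for n in("jar","jar_mouth","lid_grip","lid_end"): pp(n,c,2)
E
```

```text
[501.34 129.51] [574.72  45.46] [580.01 159.78]
t 3.28 tcp [538.9  91.4 229.9] F [ 1.1 -0.9  0.3] w 1.001 gf 0.0 q [-0.63  0.29  0.48  1.87 -0.15  1.02  0.71]
0 0 -45 [-0.5   0.49  0.45  1.89 -0.28  0.83  0.88]
0 0 80 [-0.33  0.45  0.03  1.9  -0.02  0.8   2.67]
0 180 -45 [-0.98  0.79  1.2   1.92 -0.86  1.07 -1.76]
0 180 80 [-0.76  0.49  0.58  1.92 -0.36  0.83 -0.16]
180 0 -45 [-0.65  0.39  0.42  2.03 -0.23  0.77  0.69]
180 0 80 [-0.2   0.4   0.07  1.98 -0.04  0.77  2.86]
180 180 -45 [-1.16  0.64  1.15  2.05 -0.75  0.94 -1.96]
180 180 80 [-0.62  0.44  0.6   2.   -0.35  0.8   0.01]
side jar 0.97 [667. 527.   0.] [148. 260.]
side jar 0.55 [534.  90.   2.] [262. 223.]
side jar_mouth 0.85 [667. 528. 101.] [143. 241.]
side jar_mouth 0.81 [543.  90. 102.] [261. 202.]
side lid_grip 0.97 [538.  90. 126.] [261. 198.]
side lid_grip 0.42 [ 562. -339.    3.] [331. 174.]
side lid_end 0.88 [577.  47. 129.] [263. 188.]
top jar 0.78 [542.  86.   2.] [270. 221.]
top jar 0.62 [ 250. -371.    1.] [360. 340.]
top jar_mouth 0.81 [ 254. -373.  105.] [365. 325.]
top lid_grip 0.56 [535.  89. 130.] [267. 200.]
top lid_end 0.6 [576.  50. 132.] [283. 195.]
```

Run:
```python
from h import *
A=(538,89); a0=-46.5
robot.servo_line([*pol(A,51,a0),160],feed=200,rotation=rot(a0+90))
robot.servo_line([*pol(A,51,a0),118],feed=100); st()
grip(0.0,45); st()
for d in range(6,31,6):
    robot.servo_line([*pol(A,51,a0+d),118],feed=60,rotation=rot(a0+d+90)); s=st(); print(d,np.round(s["wrist_torque"],2))
    if np.linalg.norm(s["contact_force"])>60: print("STOP"); break
save("top","t2")
```

```text
t 4.93 tcp [573.4  52.2 118.4] F [-0.5  0.1  0.3] w 0.999 gf 0.0 q [-0.5   0.48  0.45  1.89 -0.28  0.83  0.86]
t 6.09 tcp [573.1  52.  118. ] F [0.2 0.4 0.7] w 0.145 gf 45.0 q [-0.5   0.48  0.45  1.89 -0.28  0.83  0.86]
t 6.35 tcp [577.2  54.7 118.1] F [ 1.7 -2.7 -0.4] w 0.147 gf 45.0 q [-0.48  0.49  0.42  1.88 -0.26  0.83  0.94]
6 [-0.82 -0.34 -0.02]
t 6.61 tcp [580.2  59.2 118.1] F [ 2.1 -2.9 -0.9] w 0.154 gf 45.0 q [-0.47  0.49  0.4   1.87 -0.25  0.83  1.02]
12 [-0.92 -0.52  0.04]
t 6.87 tcp [582.1  65.  117.9] F [ 0.6 -1.9  1.7] w 0.146 gf 45.0 q [-0.45  0.49  0.37  1.86 -0.23  0.83  1.1 ]
18 [-0.42 -0.    0.22]
t 7.12 tcp [584.8  70.4 118. ] F [0.1 1.5 1.3] w 0.15 gf 45.0 q [-0.44  0.49  0.34  1.85 -0.22  0.83  1.19]
24 [ 0.11 -0.19 -0.07]
t 7.38 tcp [586.6  75.1 118. ] F [0.8 0.9 0.6] w 0.147 gf 45.0 q [-0.43  0.49  0.32  1.85 -0.2   0.83  1.27]
30 [ 0.16 -0.05 -0.03]
```

Run:
```python
from h import *
b=cv2.imread("pics/t2.png"); cv2.imwrite("pics/crop2.png",cv2.resize(b[160:260,210:350],None,fx=5,fy=5,interpolation=cv2.INTER_CUBIC))
for c in("side","top"):
    viewer.read_camera(c)
    for n in("lid_grip","lid_end","lid"): pp(n,c,2)
```

```text
side lid_grip 0.65 [540.  93. 127.] [260. 198.]
side lid_end 0.88 [591.  75. 126.] [255. 190.]
side lid_end 0.58 [541.  92. 102.] [260. 203.]
side lid 0.6 [534.  93.  84.] [262. 207.]
side lid 0.6 [ 680. -454.   46.] [330. 145.]
top lid_grip 0.97 [537.  85. 128.] [269. 200.]
top lid_end 0.81 [590.  76. 131.] [278. 190.]
top lid 0.88 [533.  94.  82.] [266. 208.]
top lid 0.62 [744. -44.   1.] [324. 195.]
```

View pics/crop2.png

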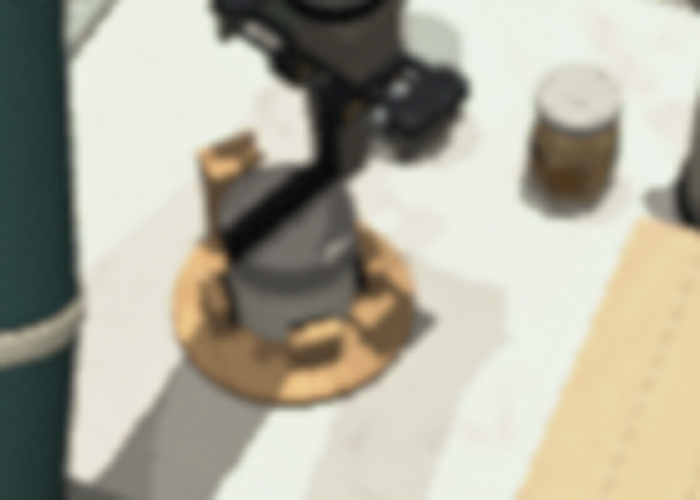

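The bar has turned about 30° with the gripper: it now runs from (255,209) up to (277,193) in the top picture. The catch has passed, so I'll keep spinning.

Run:
```python
from h import *
A=(538,89); a0=-46.5
for d in list(range(40,121,10))+[123]:
    robot.servo_line([*pol(A,51,a0+d),118],feed=70,rotation=rot(a0+d+90)); s=robot.observe(); F=np.linalg.norm(s["contact_force"]); print(d,round(F,1),end="; ")
    if F>50: print("STOP"); break
st(); grip(0.5); st()
robot.servo_line([*pol(A,51,a0+d),165],feed=150)
robot.servo_line([*pol(A,0,0),165],feed=150)
save("top","t3"); save("side","s3")
for c in("side","top"):
    for n in("lid_grip","lid_end"): pp(n,c,2)
st()
```

```text
40 2.2; 50 3.2; 60 4.8; 70 4.7; 80 5.9; 90 6.3; 100 6.4; 110 8.3; 120 8.7; 123 8.5; t 11.01 tcp [549.7 140.  118.2] F [-1.4  7.9  2.7] w 0.151 gf 45.0 q [-0.24  0.45 -0.08  1.88  0.05  0.81  2.55]
t 11.64 tcp [549.9 138.4 118. ] F [ 0.3 -0.6  0.2] w 0.5 gf 0.0 q [-0.24  0.45 -0.08  1.88  0.05  0.81  2.56]
side lid_end 0.58 [554. 141. 125.] [248. 202.]
top lid_grip 0.65 [541.  87. 129.] [269. 199.]
top lid_grip 0.28 [ 562. -339.    2.] [382. 259.]
top lid_end 0.97 [551. 140. 131.] [257. 191.]
t 12.9 tcp [538.   89.9 164.9] F [-0.7 -0.   0. ] w 0.498 gf 0.0 q [-0.16  0.36 -0.08  1.9   0.03  0.88  2.65]
```

Run:
```python
from h import *
A=(538,89)
robot.servo_line([*A,118],feed=120); grip(0.0,45); st()
for z in(123,130,145,165,215):
    robot.servo_line([*A,z],feed=100 if z>150 else 60); s=robot.observe(); print(z,np.round(s["contact_force"],1))
    if abs(s["contact_force"][2])>25: print("STOP"); break
save("top","t4"); a=save("side","s4"); b=cv2.imread("pics/t4.png")
cv2.imwrite("pics/c4.png",np.hstack([cv2.resize(x,(400,400),interpolation=cv2.INTER_CUBIC) for x in(b[120:260,210:350],a[110:250,190:330,::-1])]))
st()
for cam in("side","top"):
    for n in("lid","chopping_block"): pp(n,cam,2)
m=viewer.silhouettes("chopping_block","top")[0]["mask"].astype(np.uint8)
c=max(cv2.findContours(m,0,2)[0],key=cv2.contourArea); g=np.array([back(p[0],40,"top") for p in c],np.float32); print(cv2.minAreaRect(g))
for x,y in((530,-250),(530,-270),(560,-270)):
  for yaw in(166.5,120,90): print(x,y,yaw,kin.ik([x,y,78],rot(yaw)))
```

```text
t 14.03 tcp [537.   89.4 118.3] F [-4.9  1.4  5. ] w 0.151 gf 45.0 q [-0.17  0.42 -0.07  1.94  0.04  0.79  2.64]
123 [-1.3  2.4 -2.2]
130 [-2.5  2.5 -0.7]
145 [-0.6  0.5 -3.6]
165 [-0.4  0.8 -3.8]
215 [-0.2 -0.2 -3.3]
t 16.04 tcp [537.3  88.9 214. ] F [-0.8  0.4 -2.5] w 0.149 gf 45.0 q [-0.16  0.3  -0.08  1.86  0.03  0.99  2.66]
side lid 0.72 [742.  88.  -1.] [230. 198.]
side chopping_block 0.7 [ 563. -340.    2.] [331. 174.]
top lid 0.93 [538.  94. 178.] [266. 189.]
top chopping_block 0.71 [ 560. -338.    4.] [382. 259.]
((554.5673828125, -344.360107421875), (326.7817687988281, 444.24212646484375), 3.7304224967956543)
530 -250 166.5 [ 0.89  0.65 -0.67  1.83  0.53  0.85  2.86]
530 -250 120 [ 0.24  0.53  0.19  1.87 -0.14  0.75  2.6 ]
530 -250 90 [ 0.18  0.54  0.26  1.88 -0.19  0.75  2.12]
530 -270 166.5 [ 0.91  0.66 -0.67  1.81  0.53  0.86  2.89]
530 -270 120 [ 0.27  0.55  0.2   1.85 -0.15  0.76  2.63]
530 -270 90 [ 0.21  0.55  0.27  1.86 -0.2   0.76  2.16]
560 -270 166.5 [ 0.88  0.7  -0.67  1.74  0.54  0.9   2.88]
560 -270 120 [ 0.25  0.58  0.19  1.78 -0.15  0.79  2.61]
560 -270 90 [ 0.2   0.59  0.26  1.79 -0.2   0.79  2.14]
```

View pics/c4.png

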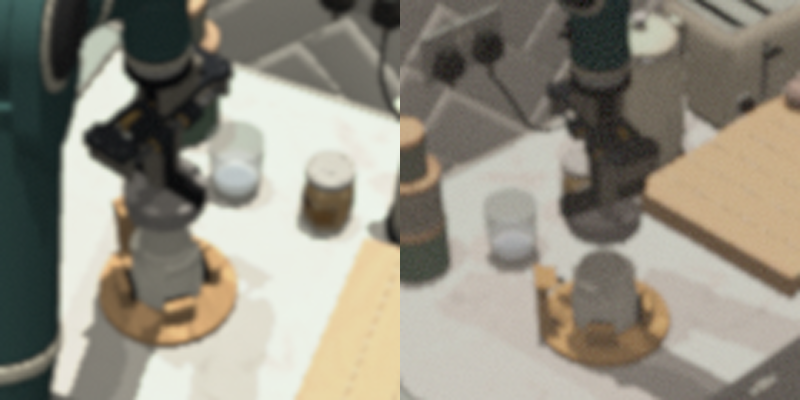

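The lid is off the jar and hanging level: (158,200) in the left half of the crop, (600,215) in the right. Next I carry it to the block and lower it until it touches.

Run:
```python
from h import *
P=(545,-262)
robot.servo_line([*P,205],feed=150,rotation=rot(90)); st()
robot.servo_line([*P,100],feed=100); robot.servo_line([*P,84],feed=40); robot.hold(0.3)
f0=st()["contact_force"][2]
z=84
while z>70:
    z-=1; robot.servo_line([*P,z],feed=15); robot.hold(0.1); f=robot.observe()["contact_force"][2]; print(z,round(f,1),end="; ")
    if f-f0>8: break
st()
a=save("side","s5"); save("top","t5"); b=cv2.imread("pics/t5.png")
cv2.imwrite("pics/c5.png",np.hstack([cv2.resize(x,(400,400),interpolation=cv2.INTER_CUBIC) for x in(b[180:320,310:450],a[90:230,260:400,::-1])]))
```

```text
t 18.78 tcp [ 545.2 -261.3  205. ] F [ 0.1  1.3 -3.1] w 0.149 gf 45.0 q [ 0.15  0.41  0.31  1.75 -0.14  1.01  2.09]
t 20.83 tcp [ 545.1 -262.1   84.2] F [ 0.7  0.3 -3.9] w 0.152 gf 45.0 q [ 0.19  0.56  0.27  1.83 -0.2   0.78  2.14]
83 -2.2; 82 -3.1; 81 -3.2; 80 -2.8; 79 -2.8; 78 -2.2; 77 1.2; 76 8.1; t 23.63 tcp [ 545.2 -262.2   77.3] F [-3.2  1.4  8.1] w 0.149 gf 45.0 q [ 0.19  0.57  0.27  1.83 -0.21  0.77  2.14]
```

View pics/c5.png

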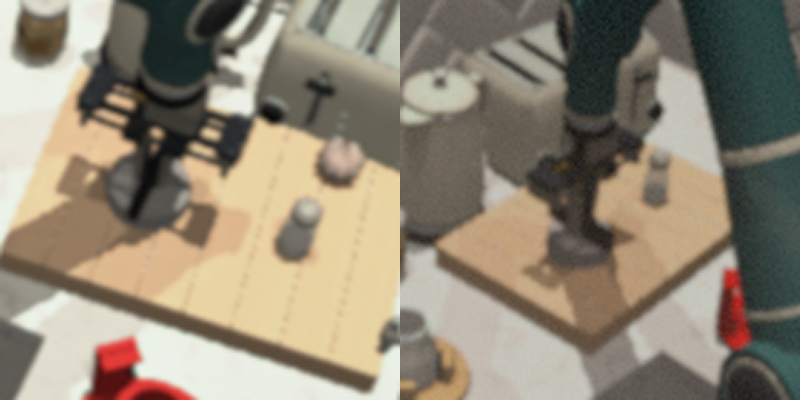

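The lid sits level and wholly on the block: (148,195) left and (580,245) right, clear of the salt shaker and garlic. It touched at the expected height, so I'll release it and retreat.

Run:
```python
from h import *
grip(0.4); robot.hold(0.2)
robot.servo_line([545,-262,130],feed=60); robot.servo_line([545,-262,240],feed=150); robot.movep([480,-80,300],rot(90)); robot.hold(0.5); st()
a=save("side","s6"); save("top","t6"); b=cv2.imread("pics/t6.png")
cv2.imwrite("pics/c6.png",np.hstack([cv2.resize(x,(400,400),interpolation=cv2.INTER_CUBIC) for x in(b[150:330,240:420],a[90:270,220:400,::-1])]))
for c in("side","top"):
    for n in("lid","lid_grip","garlic","salt_shaker","honey_jar","tumbler","chopping_block"): pp(n,c,1)
```

```text
t 27.71 tcp [480.  -80.3 299.9] F [ 0.4 -0.2  0. ] w 0.399 gf 0.0 q [-0.15  0.1   0.27  1.9  -0.03  1.15  1.7 ]
side lid 0.79 [ 547. -259.   42.] [322. 176.]
side lid_grip 0.68 [ 546. -263.   86.] [323. 168.]
side garlic 0.64 [ 681. -452.   44.] [329. 146.]
side salt_shaker 0.73 [ 557. -433.   37.] [347. 160.]
side honey_jar 0.62 [735. -46.  -1.] [255. 185.]
side tumbler 0.65 [741.  89.   1.] [229. 198.]
side chopping_block 0.83 [ 565. -338.    3.] [331. 174.]
top lid 0.77 [ 546. -256.   41.] [359. 247.]
top lid_grip 0.87 [ 544. -261.   87.] [362. 241.]
top garlic 0.7 [ 555. -438.   39.] [412. 265.]
top salt_shaker 0.49 [ 554. -438.   39.] [412. 266.]
top honey_jar 0.7 [ 542. -257.   41.] [359. 248.]
top tumbler 0.63 [ 553. -437.   37.] [411. 266.]
top chopping_block 0.9 [ 562. -341.    1.] [383. 259.]
```

View pics/c6.png

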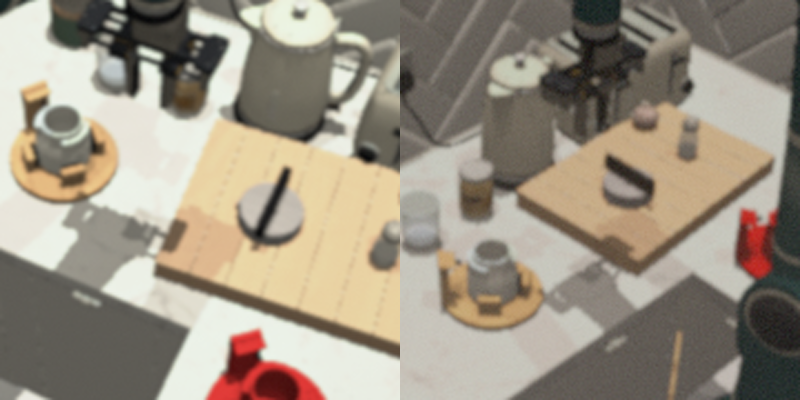

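The lid stands upright on the block, at (270,210) left and (628,185) right. The jar is open, the other things are where they were, and the arm is clear.

```bash
python3 -c "
from cell import robot
print(robot.job_done())"
```

```text
the job is handed in; nothing more can be done
None
```

I broke the white jar's lid loose and turned it about 123° anticlockwise until it came free. It now stands upright and wholly on the chopping block with nothing else disturbed, and I handed the job in at about 28 s.

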